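# Clear the iron, open the warming plate and present the spare brass insert

### The job

Take the veneer iron off the flap of the black warming plate and leave it standing level on the middle of the narrow raised wooden rest, then lift the flap by its bar until it stands steeply open on its own. Draw the spare brass insert out of the pocket beneath and hold it up, upright and still, over the middle of the marquetry panel with its lower edge about 10 cm above the panel; the program finishes while the gripper is still holding it there, with the flap still open and the iron still on the rest. Leave the pin tin, the calipers and the bench stop where they are.

Things in the scene. Friction and masses are not known exactly. Their poses are not given: they have to be found in the camera images.
- warmer: squat black bakelite warming plate, fixed: 150 (x) by 160 (y) by 65 mm high, walls 8 mm, open on top under the flap. Origin: centre of its underside; x points from the flap's front edge to the hinge, z up. Pocket 134 by 144 mm, floor 8 mm above the bench; two rails, 22 mm above the bench, form a slot 12 mm wide, 110 mm long along y, at x = -22 mm. Side button not used
- flap (a joint): angle of the pale aluminium flap on top of the warming plate, rad: 0 shut (level), 1.57 upright, stop at 1.75. Flap 150 by 160 by 6 mm, upper face 71 mm above the bench when shut; hinged along the housing's top edge at +x, front edge rises. A stiff hinge keeps it wherever it is left; lifting it at the bar takes about 6 N
- flap_bar (a point): middle of the dark round bar, diameter 10 mm, along the warming plate's y, on the flap near its front edge: axis 30 mm above the flap's upper face, 20 mm in from the front edge. Free length between its posts 76 mm; can be pinched from above with the fingers closing along the plate's x, and then turns between them as the flap rises
- flap_hinge (a point): middle of the hinge line of the flap (along the warming plate's y), 65 mm above the bench; the bar's middle lies 130 mm to -x and 36 mm above it in the warming plate's frame when shut
- iron: veneer iron, about 0.5 kg, at first standing on the shut flap behind the bar: flat steel sole 75 (x) by 45 (y) by 14 mm, above it an upright turned dark wooden grip on the centre axis, 30 mm in diameter from 44 to 70 mm above the underside of the sole, total height 92 mm. Origin at the centre of the sole's underside, z up along the grip
- rest_top (a point): centre of the top of the narrow raised wooden rest, fixed to the bench: a level bar 34 mm (x) by 80 mm (y), 48 mm above the bench, on a foot 90 by 100 mm. The iron stands balanced across or along it when centred; z up
- rest: the whole wooden rest; origin at the centre of its underside, its top 48 mm higher
- insert: spare brass insert, about 0.22 kg: upright plate 10 mm thick (x), 70 long (y), 52 high, the top 16 mm only 46 long. Origin: centre of its lower edge, z up. Starts upright in the slot under the shut flap, x along the warming plate's x, up to 17 mm off the slot's middle along y; lower edge 8, top 60 mm above the bench. Pinch its faces above the rails and pull straight up
- panel_top (a point): middle of the upper face of the marquetry panel with a diamond inlay, 140 by 130 by 12 mm, fixed flat on the bench; upper face 12 mm above the bench
- pin_tin: round green enamel pin tin, 67 mm in diameter, 32 mm high; origin at the centre of its underside. Bystander
- calipers: flat brass calipers lying on the bench, 150 mm long (y), 65 mm across the jaws, 5 to 13 mm high; origin on the underside, at the middle of the beam. Bystander
- bench_stop: maple bench stop, a bar 30 by 130 (y) by 26 mm high; origin at the centre of its underside. Bystander
There are look-alikes about, which are no part of the job. Several things have the shape of the warmer; the one meant has the colours described above.

How it is judged:
By the outcome, as a careful person would: the job done as asked, in the order asked, and still so for the second after the job is handed in, while the arm keeps its last pose, push and grip.
It also fails if it takes over 72 s, if anything falls off the work surface, if the arm or the gripper's body presses on something with over 40 N, if the wrist force passes 120 N, or if a joint passes its speed limit or range.

### The arm

A 6-joint arm with a two-finger parallel gripper is mounted at the origin on the work surface. World frame = base frame: x ahead of the robot, y to its left, z up, the work surface at z = 0. Lengths are in m, angles in degrees, forces in N, time in s.
With the tool pointing down it reaches from about 0.4 to 0.825 m from the base axis. Payload 7 kg.
Tool frame: the origin (TCP) lies midway between the tips of the shut fingers; the grasp point (between the pads) lies 19 mm behind it; z points along the fingers, y is the line along which they close (so a half turn about z gives the same grasp; the last joint's range is limited). The gripper opens to 88 mm and grips with 3 to 60 N. Pads are 19 mm wide; open, the fingers measure 130 mm over their backs; the gripper's body (78 mm by 193 mm) begins 47 mm behind the grasp point.
Start: joints at [16.507, 20.546, 0.682, 0, -70.136, -16.507], TCP at [0.675, -0, 0.227] pointing down, gripper open.
Joint ranges: [-176.03, 176.03], [-82.01, 121.73], [-58.28, 71.71], [-173.87, 95.51], [-174.79, -0.11], [-173.66, 173.66]. Speed limits (degrees/s): [136.94, 136.94, 172.46, 180, 180, 180].

### API

Orientations are given as [roll, pitch, yaw] about the fixed x, y, z axes, in that order (R = Rz(yaw) Ry(pitch) Rx(roll)).
In Python, from plant import * gives the robot as it stands.
- The arm moves only by the tool move_arm, never from a script. Its argument "commands" is a list of rows, each a list of 7 numbers: the shift along the world's x, y, z in mm, then the turn, a rotation vector about the world's x, y, z in degrees, then the opening in per cent of the stroke, from 0 (shut) to 100 (fully open). In form: [[x, y, z, rx, ry, rz, fingers], ...]. A call has 1 to 20 rows; each row shifts and turns the commanded pose from where the row before left it; what a row does not reach is not made up. A row lasts 1/10 s, in which the tool goes at most 50 mm and 8.59 degrees, less where a joint would pass 70% of its speed; a pose out of reach is approached as far as the arm can. A call with a gripper value outside its range is refused whole. The fingers move at their own pace and stop on an object; "squeeze" is the grip in N (left out, the last holds). Time passes only in rows, so rows that do not move let the fingers close. It gives the time, the measured TCP pose, the force and the opening at its end, in the units of the state.
- get_state(): the state, without advancing time (a new reading comes with each control period).
- capture(name): name is "scene" or "side" or "wrist"; returns a dict with "frame" (480x640x3 uint8, blue, green, red), "camera_matrix" (3x3 intrinsics, pixels), "world_to_cam" (4x4, takes a point from world to camera coordinates); the wrist camera has in their place "tool_from_camera" (4x4, takes a point from camera to tool coordinates, whose origin is the TCP and whose axes are the flange's). Camera axes: x right, y up, looking along -z (the intrinsics and any distortion apply to the point x, -y, -z); pixel columns grow to the right and rows downward; lengths in m; the calibration is good to about 2 mm. A picture is of the moment at which its call begins: read the wrist's pose just before it. There is no depth.
- close_job(): hands the job in, once; it reports no verdict.
The state is a dict: "time_s": time; "joints": joint angles; "qd": joint speeds; "joint_torque": joint torques, N m; "tcp_pos": TCP position; "eef_rot": TCP orientation; "contact_force": force on the tool from outside, world axes, zero at the start; "moment": the same for the moment, N m; "gripper_width": finger opening in m.
Only numpy, scipy, OpenCV 4.12 (cv2) and the standard library are available. Lean on these libraries where they do the work, as an engineer would, in place of code of your own. Each camera call takes 0.05 s, during which the arm holds its last target. There are 200 camera calls.

## Working session

There is one attempt and no reset: what is moved stays moved. The work goes in short steps, Python scripts to look and compute and a tool call to move; the robot and the scene stay as the last step left them, time stands still between calls to the robot, and variables do not carry over. Pictures are saved under pics/ and viewed, on a budget of 15 in all, crops included, one or two more only if the job needs it, and the job is handed in when it is done.

Besides the shell and the picture viewer there is one more tool, called after ">>>" as name([rows], argument=value, ...), one row to a line, values as JSON. move_arm: Moves the arm, as the interface text tells. Its arguments: {"type":"object","properties":{"commands":{"type":"array"},"squeeze":{"type":"number"}},"required":["commands"]}

```bash
ls; mkdir -p pics; cat > h.py <<'E'
from plant import *
import numpy as np, cv2
def snap(n,f):
    s=get_state(); c=capture(n); cv2.imwrite(f'pics/{f}.png',c['frame'])
    K=np.array(c['camera_matrix'])
    if n=='wrist':
        from scipy.spatial.transform import Rotation as R
        T=np.eye(4);T[:3,:3]=R.from_euler('xyz',s['eef_rot'],degrees=True).as_matrix();T[:3,3]=s['tcp_pos']
        M=T@np.array(c['tool_from_camera'])
    else: M=np.linalg.inv(np.array(c['world_to_cam']))
    np.savez(f'pics/{f}.npz',K=K,M=M)
def ray(f,u,v):
    d=np.load(f'pics/{f}.npz');K,M=d['K'],d['M']
    p=np.linalg.inv(K)@[u,v,1]; return M[:3,3],M[:3,:3]@[p[0],-p[1],-p[2]]
def onz(f,u,v,z):
    o,d=ray(f,u,v); return o+d*(z-o[2])/d[2]
def proj(f,P):
    d=np.load(f'pics/{f}.npz');K,M=d['K'],d['M']
    q=np.linalg.inv(M)@[*P,1]; r=K@[q[0],-q[1],-q[2]]; return r[:2]/r[2]
E
python3 - <<'E'
from h import *
print(get_state())
for n in('scene','side','wrist'): snap(n,n+'0'); d=np.load(f'pics/{n}0.npz'); print(d['K'],d['M'])
E
```

```text
pics
{'time_s': 0.0, 'joints': array([ 1.65054799e+01,  2.05908542e+01,  6.34292794e-01, -1.92998513e-02,
       -7.01364403e+01, -1.65089623e+01]), 'qd': array([ 0.01829414, -0.0626998 ,  0.00677339, -0.07977809,  0.01859762,
        0.11609391]), 'joint_torque': array([-8.00930356e-04, -5.82726967e+01,  2.93058443e+01,  6.99745238e+00,
        6.93249181e-03, -2.06530804e-04]), 'tcp_pos': array([ 6.74512647e-01, -4.84222870e-05,  2.25635774e-01]), 'eef_rot': array([ 1.79905676e+02, -9.03505308e-03, -9.00100474e+01]), 'contact_force': array([ 0.47197011, -0.56406879,  0.5711128 ]), 'moment': array([ 0.03651421, -0.03385664,  0.02465402]), 'gripper_width': 0.08756957560012348}
[[452.95444798   0.         320.80446715]
 [  0.         452.95444798 235.17762491]
 [  0.           0.           1.        ]] [[ 0.8670909  -0.42240325  0.26406223  0.79323004]
 [ 0.49807548  0.72596946 -0.47422479 -0.57615761]
 [ 0.00861298  0.54271893  0.83987022  0.98839147]
 [ 0.          0.          0.          1.        ]]
[[503.06454624   0.         311.44901673]
 [  0.         503.06454624 251.84217635]
 [  0.           0.           1.        ]] [[ 9.70589907e-01  1.85157970e-01 -1.53856293e-01  3.21305720e-01]
 [-2.40738549e-01  7.45364101e-01 -6.21672991e-01 -8.28089248e-01]
 [-4.28751591e-04  6.40428671e-01  7.68017535e-01  1.01050603e+00]
 [ 0.00000000e+00  0.00000000e+00  0.00000000e+00  1.00000000e+00]]
[[354.03780824   0.         324.58590081]
 [  0.         354.03780824 237.70958144]
 [  0.           0.           1.        ]] [[-9.99997554e-01 -7.50896569e-04  2.08048594e-03  6.74751000e-01]
 [ 1.40193352e-04 -9.60236635e-01 -2.79187364e-01 -7.50357144e-02]
 [ 2.20739966e-03 -2.79186389e-01  9.60234392e-01  3.84638271e-01]
 [ 0.00000000e+00  0.00000000e+00  0.00000000e+00  1.00000000e+00]]
```

View pics/scene0.png

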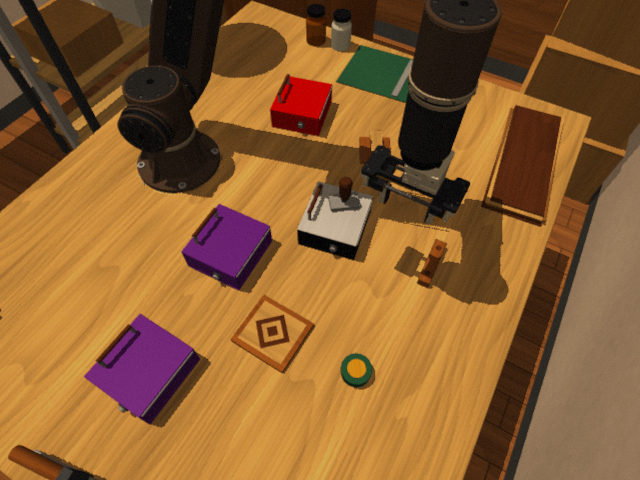

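View pics/side0.png

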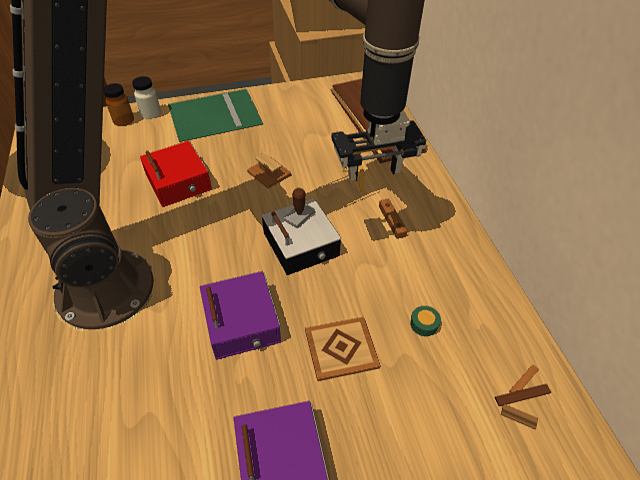

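```bash
python3 - <<'E'
from h import *
a=cv2.imread('pics/scene0.png');b=cv2.imread('pics/side0.png');w=cv2.imread('pics/wrist0.png')
r=lambda i,s:cv2.resize(i,s,interpolation=cv2.INTER_CUBIC)
o=np.vstack([np.hstack([r(a[120:300,280:480],(400,300)) ,r(b[140:290,230:430],(400,300))]),np.hstack([r(w,(400,300)),r(b[140:240,320:453],(400,300))])])
cv2.imwrite('pics/c1.png',o)
E
```

```text
(no output)
```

View pics/c1.png

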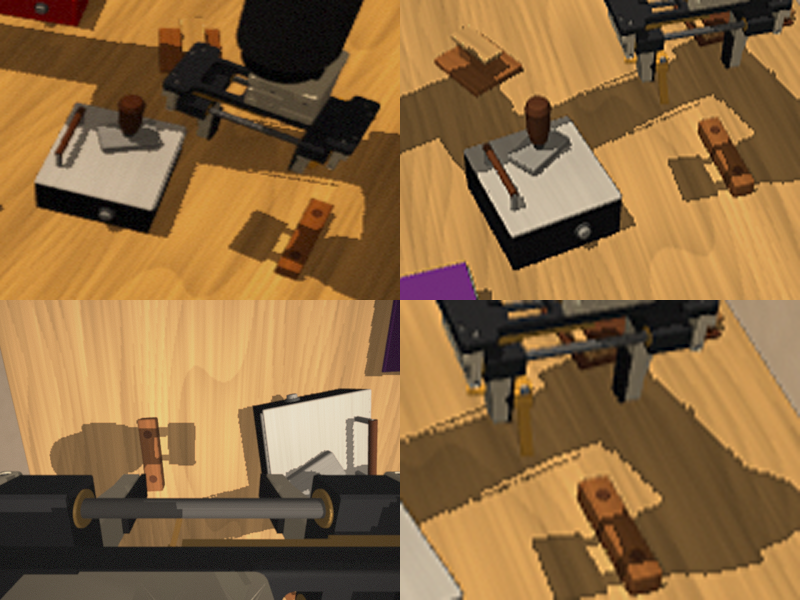

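```bash
python3 - <<'E'
from h import *
for f in('scene0','side0'):
    im=cv2.imread(f'pics/{f}.png');h=cv2.cvtColor(im,cv2.COLOR_BGR2HSV)
    m=((h[...,1]<60)&(h[...,2]>110)).astype('u1' if 0 else np.uint8)
    if f=='scene0': m[:, :295]=0; m[:,375:]=0; m[:170]=0;m[262:]=0
    else: m[:,:255]=0;m[:,345:]=0;m[:190]=0;m[280:]=0
    p=cv2.findNonZero(m); q=cv2.convexHull(p); q=cv2.approxPolyDP(q,4,True)
    print(f,[(tuple(x[0]),onz(f,*map(float,x[0]),.071).round(3)) for x in q])
for f,pts in(('scene0',dict(rest=(374,148,.048),panel=(272,331,.012),gripTop=(345,182,.163),pin=(356,369,.032),stop=(432,262,.026))),('side0',dict(rest=(268,170,.048),panel=(342,347,.012),gripTop=(298,193,.163),pin=(426,319,.032),stop=(393,218,.026),calip=(388,165,.01)))):
    for k,(u,v,z) in pts.items(): print(f,k,onz(f,u,v,z).round(3))
E
```

```text
scene0 [((np.int32(370), np.int32(205)), array([0.567, 0.083, 0.071])), ((np.int32(358), np.int32(240)), array([ 0.589, -0.025,  0.071])), ((np.int32(331), np.int32(248)), array([ 0.544, -0.077,  0.071])), ((np.int32(299), np.int32(228)), array([ 0.449, -0.067,  0.071])), ((np.int32(312), np.int32(197)), array([0.428, 0.031, 0.071])), ((np.int32(354), np.int32(195)), array([0.517, 0.091, 0.071]))]
side0 [((np.int32(315), np.int32(201)), array([0.561, 0.101, 0.071])), ((np.int32(339), np.int32(238)), array([ 0.587, -0.041,  0.071])), ((np.int32(320), np.int32(257)), array([ 0.526, -0.088,  0.071])), ((np.int32(265), np.int32(278)), array([ 0.385, -0.119,  0.071])), ((np.int32(263), np.int32(217)), array([0.416, 0.076, 0.071]))]
scene0 rest [0.481 0.285 0.048]
scene0 panel [ 0.519 -0.303  0.012]
scene0 gripTop [0.509 0.047 0.163]
scene0 pin [ 0.724 -0.291  0.032]
scene0 stop [0.764 0.036 0.026]
side0 rest [0.467 0.279 0.048]
side0 panel [ 0.521 -0.305  0.012]
side0 gripTop [0.504 0.047 0.163]
side0 pin [ 0.723 -0.292  0.032]
side0 stop [0.761 0.031 0.026]
side0 calip [0.829 0.258 0.01 ]
```

>>> move_arm([
  [-25,12,15,0,0,0,100],
  [-25,12,15,0,0,0,100],
  [-25,12,15,0,0,0,100],
  [-25,12,15,0,0,0,100],
  [-25,12,15,0,0,0,100],
  [-25,15,15,0,0,0,100],
  [-25,15,5,0,0,0,100],
  [0,0,0,0,0,0,100],
  [0,0,0,0,0,0,100],
  [0,0,0,0,0,0,100],
])

```text
time_s: 1.15
tcp_pos: [0.5002, 0.0898, 0.3212]
eef_rot: [180.0, -0.0, -90.0]
contact_force: [-0.4, -0.2, 0.2]
gripper_width: 0.0877
```

```bash
python3 -c "
from h import *
snap('wrist','w1');print(get_state()['tcp_pos'])"
```

```text
[0.50028035 0.08966254 0.32093476]
```

>>> move_arm([
  [-5,40,0,0,0,0,100],
  [-5,40,0,0,0,0,100],
  [-5,40,0,0,0,0,100],
  [-5,40,0,0,0,0,100],
  [0,40,0,0,0,0,100],
  [0,40,0,0,0,0,100],
  [0,10,0,0,0,0,100],
  [0,0,0,0,0,0,100],
  [0,0,0,0,0,0,100],
  [0,0,0,0,0,0,100],
])

```text
time_s: 2.2
tcp_pos: [0.4803, 0.3389, 0.3215]
eef_rot: [180.0, -0.0, -90.1]
contact_force: [-0.0, 0.3, 0.6]
gripper_width: 0.0874
```

```bash
python3 -c "
from h import *
snap('wrist','w2');snap('side','side2');s=get_state();print(s['tcp_pos'],s['eef_rot'])
a=cv2.imread('pics/w1.png');b=cv2.imread('pics/w2.png')
cv2.imwrite('pics/c2.png',np.vstack([cv2.resize(a[:400],(480,300)),cv2.resize(b[:400],(480,300))]))"
```

```text
[0.48031144 0.33893753 0.32188993] [-1.79981772e+02  1.93220698e-02 -9.00730481e+01]
```

View pics/c2.png

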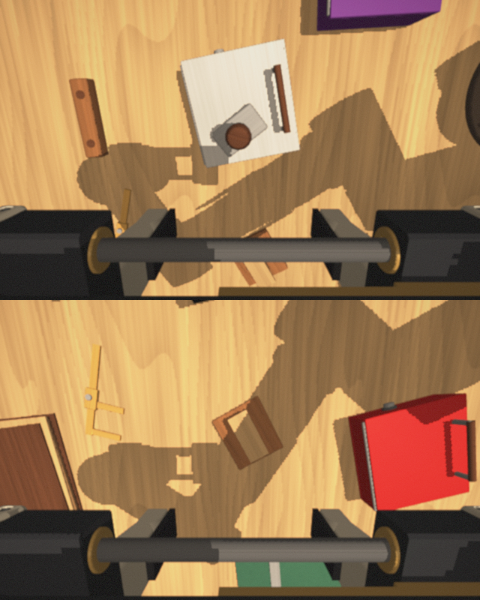

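```bash
python3 - <<'E'
from h import *
f='w1';im=cv2.imread('pics/w1.png');h=cv2.cvtColor(im,cv2.COLOR_BGR2HSV)
m=((h[...,1]<45)&(h[...,2]>120)).astype(np.uint8); m[:30]=0;m[235:]=0;m[:,:225]=0;m[:,415:]=0
q=cv2.approxPolyDP(cv2.convexHull(cv2.findNonZero(m)),5,True)
print([(tuple(map(int,x[0])),onz(f,*map(float,x[0]),.071).round(4)) for x in q])
b=cv2.imread('pics/w2.png')[115:245,265:395]; a=im[30:235,225:415]
cv2.imwrite('pics/c3.png',np.hstack([cv2.resize(b,(400,400)),cv2.resize(a,(380,410))[:400]]))
E
```

```text
[((397, 198), array([0.4153, 0.0856, 0.071 ])), ((278, 221), array([0.555 , 0.1131, 0.071 ])), ((242, 83), array([ 0.5878, -0.0383,  0.071 ])), ((377, 53), array([ 0.4449, -0.0672,  0.071 ]))]
```

View pics/c3.png

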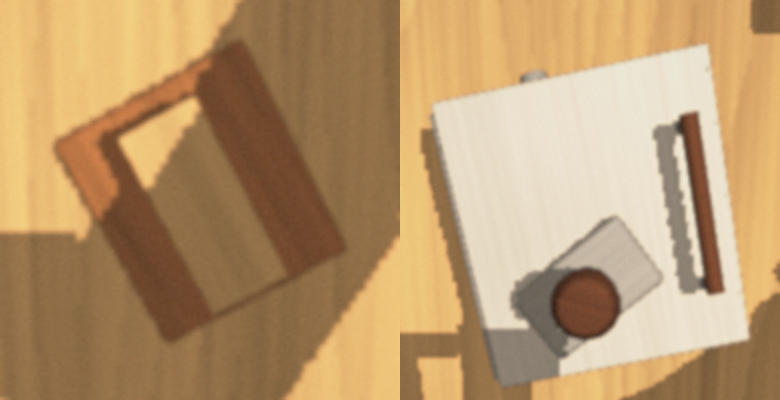

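```bash
python3 - <<'E'
from h import *
ang=lambda a,b:np.degrees(np.arctan2(b[1]-a[1],b[0]-a[0]))
S=[onz('w1',u,v,.085) for u,v in((332.5,137.5),(356,169),(307.5,207.5),(281.5,178.5))]
print('sole',np.round(S,4),np.mean(S,0),ang(S[3],S[0]),ang(S[2],S[1]),[np.linalg.norm(S[i]-S[i-1]) for i in range(4)])
print('grip',onz('w1',318,181.5,.163))
B=[onz('w2',265+u/3.077,115+v/3.077,.048) for u,v in((118,138),(197,95),(288,275),(210,318))]
print('bar',np.round(B,4),np.mean(B,0),ang(B[0],B[3]),ang(B[1],B[2]))
F=[onz('w2',265+u/3.077,115+v/3.077,.02) for u,v in((55,147),(242,40),(345,248),(170,342))]
print('foot',np.mean(F,0),[np.linalg.norm(F[i]-F[i-1]) for i in range(4)])
E1=onz('w1',225+292/2,30+115/2,.101);E2=onz('w1',225+314/2,30+292/2,.101);print('flapbar',E1,E2,(E1+E2)/2,ang(E1,E2))
E
```

```text
sole [[0.4912 0.0176 0.085 ]
 [0.4651 0.051  0.085 ]
 [0.5191 0.094  0.085 ]
 [0.5474 0.0613 0.085 ]] [0.50569656 0.05598083 0.085     ] -142.1485703082102 -141.42373580481944 [np.float64(0.07122827362504373), np.float64(0.042322360746148), np.float64(0.06899320411190128), np.float64(0.04325909680522358)]
grip [0.5056584  0.05482191 0.163     ]
bar [[0.5052 0.2926 0.048 ]
 [0.4746 0.2765 0.048 ]
 [0.4378 0.3466 0.048 ]
 [0.4691 0.3643 0.048 ]] [0.4716808  0.32000144 0.048     ] 116.74164183606474 117.65459793385044
foot [0.47149858 0.31894005 0.02      ] [np.float64(0.09591798025156205), np.float64(0.08778825384250903), np.float64(0.09581022706398855), np.float64(0.08522894380863447)]
flapbar [ 0.45361734 -0.0302465   0.101     ] [0.43876087 0.05684128 0.101     ] [0.44618911 0.01329739 0.101     ] 99.68100209511887
```

>>> move_arm([
  [3,-35,-10,0,0,-7.5,60],
  [3,-35,-10,0,0,-7.5,60],
  [3,-35,-10,0,0,-7.5,60],
  [3,-35,-10,0,0,-7.5,60],
  [3,-36,-10,0,0,-7.5,60],
  [3,-36,-10,0,0,-7.5,60],
  [4,-36,-10,0,0,0,60],
  [3.5,-36,-10,0,0,0,60],
  [0,0,-25,0,0,0,60],
  [0,0,0,0,0,0,60],
  [0,0,0,0,0,0,60],
])

```text
time_s: 3.4
tcp_pos: [0.5055, 0.0555, 0.2172]
eef_rot: [-180.0, -0.0, -135.0]
contact_force: [-0.2, 0.4, 1.1]
gripper_width: 0.0525
```

```bash
python3 -c "
from h import *
snap('wrist','w3');snap('side','side3');s=get_state();print(s['tcp_pos'],s['eef_rot'],s['gripper_width'])
a=cv2.imread('pics/w3.png');b=cv2.imread('pics/side3.png')
cv2.imwrite('pics/c4.png',np.hstack([cv2.resize(a,(400,300)),cv2.resize(b[90:300,200:480],(400,300))]))"
```

```text
[0.5061083  0.05644617 0.21792213] [-1.79945554e+02  8.86091067e-02 -1.34960996e+02] 0.05280519683036099
```

View pics/c4.png

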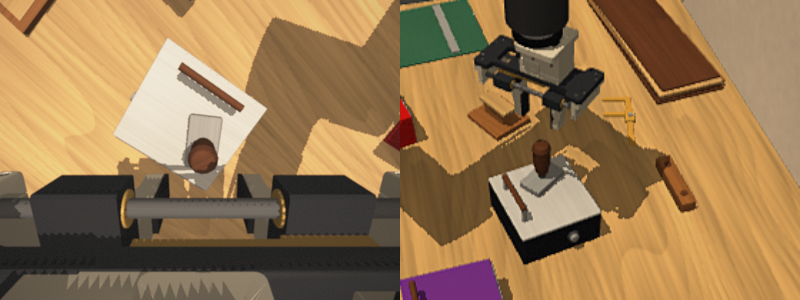

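>>> move_arm([
  [0,0,-25,0,0,0,60],
  [0,0,-25,0,0,0,60],
  [0,0,-25,0,0,0,60],
  [0,0,-20,0,0,0,60],
  [0,0,-12,0,0,0,60],
  [0,0,0,0,0,0,60],
  [0,0,0,0,0,0,60],
  [0,0,0,0,0,0,20],
  [0,0,0,0,0,0,20],
  [0,0,0,0,0,0,20],
  [0,0,0,0,0,0,20],
  [0,0,0,0,0,0,20],
  [0,0,0,0,0,0,20],
], squeeze=25)

```text
time_s: 4.8
tcp_pos: [0.5061, 0.0559, 0.1101]
eef_rot: [-180.0, 0.0, -135.0]
contact_force: [1.1, -2.4, 5.1]
gripper_width: 0.0315
```

>>> move_arm([
  [0,0,10,0,0,0,20],
  [0,0,25,0,0,0,20],
  [0,0,25,0,0,0,20],
  [0,0,20,0,0,0,20],
  [-4,33,0,0,0,-2,20],
  [-4,33,0,0,0,-2,20],
  [-4,33,0,0,0,-2,20],
  [-4,33,0,0,0,-2,20],
  [-4,33,0,0,0,-2,20],
  [-4,33,0,0,0,-1,20],
  [-5,33,0,0,0,0,20],
  [-5,33,0,0,0,0,20],
  [0,0,-25,0,0,0,20],
  [0,0,-25,0,0,0,20],
  [0,0,-25,0,0,0,20],
  [0,0,-10,0,0,0,20],
  [0,0,0,0,0,0,20],
  [0,0,0,0,0,0,20],
  [0,0,0,0,0,0,20],
])

```text
time_s: 6.7
tcp_pos: [0.4722, 0.3207, 0.106]
eef_rot: [180.0, 0.1, -146.0]
contact_force: [0.4, 0.4, -4.5]
gripper_width: 0.0315
```

```bash
python3 -c "
from h import *
snap('wrist','w4');snap('side','side4');snap('scene','scene4');s=get_state();print(s['tcp_pos'],s['eef_rot'],s['gripper_width'],s['contact_force'])
print(proj('w4',(.4715,.3195,.048)))
a=cv2.imread('pics/w4.png');b=cv2.imread('pics/side4.png');c=cv2.imread('pics/scene4.png')
cv2.imwrite('pics/c5.png',np.hstack([cv2.resize(a[100:400,160:560],(400,300)),cv2.resize(b[120:220,200:333],(400,300))]))"
```

```text
[0.47178666 0.32027413 0.10556552] [ 1.79971559e+02  8.29683358e-02 -1.46007356e+02] 0.031184604548367825 [-0.78365039 -0.06174216 -4.53906503]
[322.82880431 253.98509689]
```

View pics/c5.png

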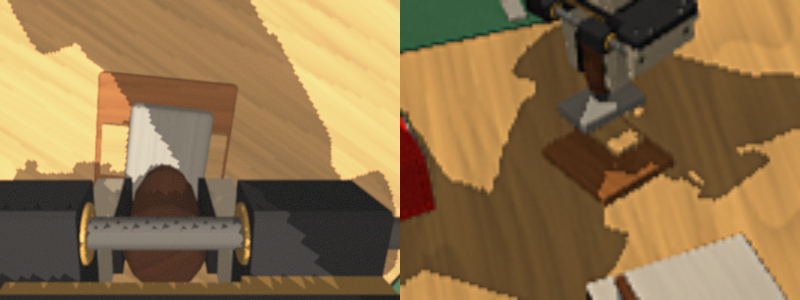

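>>> move_arm([
  [0,0,-8,0,0,0,20],
  [0,0,-5,0,0,0,20],
  [0,0,-3,0,0,0,20],
  [0,0,0,0,0,0,20],
  [0,0,0,0,0,0,20],
])

```text
time_s: 7.35
tcp_pos: [0.4715, 0.32, 0.0884]
eef_rot: [-180.0, -0.0, -146.0]
contact_force: [-0.1, 0.3, -4.5]
gripper_width: 0.031
```

>>> move_arm([
  [0,0,-1,0,0,0,20],
  [0,0,-1,0,0,0,20],
  [0,0,0,0,0,0,20],
  [0,0,0,0,0,0,20],
])

```text
time_s: 7.75
tcp_pos: [0.4721, 0.3205, 0.0878]
eef_rot: [180.0, 0.1, -146.0]
contact_force: [-1.5, -1.4, 4.6]
gripper_width: 0.0312
```

>>> move_arm([
  [0,0,0,0,0,0,60],
  [0,0,0,0,0,0,60],
  [0,0,0,0,0,0,60],
  [0,0,0,0,0,0,60],
  [0,0,10,0,0,0,60],
  [0,0,30,0,0,0,60],
  [0,0,35,0,0,0,60],
  [0,0,45,0,0,0,60],
  [0,-30,0,0,0,8.4,60],
  [0,-30,0,0,0,8.4,60],
  [0,-30,0,0,0,8.4,60],
  [-3,-30,0,0,0,8.4,60],
  [-4,-30,0,0,0,8.4,60],
  [-4,-30,0,0,0,8.4,60],
  [-4,-30,0,0,0,8.4,60],
  [-5,-30,0,0,0,8.4,50],
  [-5,-30,0,0,0,0,40],
  [0,0,0,0,0,0,40],
  [0,0,0,0,0,0,40],
])

```text
time_s: 9.65
tcp_pos: [0.4467, 0.0496, 0.2074]
eef_rot: [-179.9, 0.0, -78.9]
contact_force: [0.6, 0.1, -0.0]
gripper_width: 0.0354
```

```bash
python3 -c "
from h import *
snap('wrist','w5');snap('side','side5');snap('scene','scene5');s=get_state();print(s['tcp_pos'],s['eef_rot'],s['gripper_width'],s['contact_force'])
a=cv2.imread('pics/w5.png');b=cv2.imread('pics/side5.png');c=cv2.imread('pics/scene5.png')
print(proj('w5',(.4465,.013,.101)),proj('w5',(.4465-.038*.194,.013+.038*.98,.101)))
cv2.imwrite('pics/c6.png',np.hstack([cv2.resize(a[:400],(480,300)),cv2.resize(b[120:220,200:300],(300,300))]))"
```

```text
[0.44680535 0.05061601 0.20685968] [-1.79971530e+02  6.71368712e-03 -7.87741323e+01] 0.035172574352035406 [-0.35433683  0.01640166 -0.1122176 ]
[334.14983595 188.95124877] [333.8573819  237.53755515]
```

View pics/c6.png

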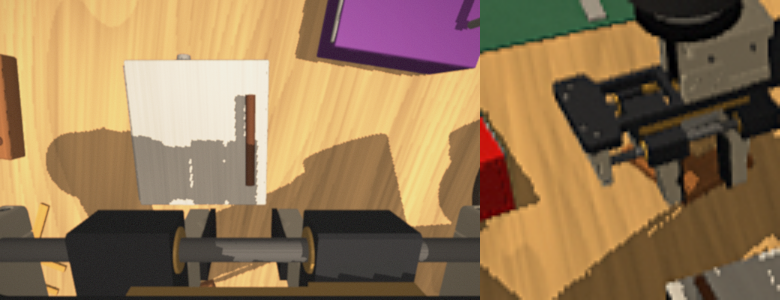

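>>> move_arm([
  [0,-20,0,0,0,0,40],
  [0,-17,0,0,0,0,40],
  [0,0,-30,0,0,0,40],
  [0,0,-30,0,0,0,40],
  [0,0,-30,0,0,0,40],
  [0,0,-20,0,0,0,40],
  [0,0,-8,0,0,0,40],
  [0,0,0,0,0,0,40],
  [0,0,0,0,0,0,40],
  [0,0,0,0,0,0,0],
  [0,0,0,0,0,0,0],
  [0,0,0,0,0,0,0],
  [0,0,0,0,0,0,0],
  [0,0,0,0,0,0,0],
  [0,0,0,0,0,0,0],
], squeeze=20)

```text
time_s: 11.3
tcp_pos: [0.4475, 0.0133, 0.0891]
eef_rot: [-179.9, 0.0, -78.8]
contact_force: [2.6, 0.4, 1.3]
gripper_width: 0.0092
```

```bash
python3 - <<'E'
from h import *
s=get_state();print(s['tcp_pos'],s['eef_rot'],s['gripper_width'],s['contact_force'])
r=np.radians;y=r(11.2)
def P(t):
    a=r(164.5-t);f=r(.4*t)
    x=134.9*np.cos(a)-12*np.sin(f);z=134.9*np.sin(a)-12*np.cos(f)
    return np.array([x*np.cos(y),x*np.sin(y),z])
T=np.arange(0,100.1,5);c=P(0)
for t in T[1:]:
    d=np.round((P(t)-c)*2)/2;c=c+d;print([*map(float,d),-.4,2,0,0],end=', ')
snap('side','side6');im=cv2.imread('pics/side6.png');cv2.imwrite('pics/c7.png',cv2.resize(im[110:310,180:380],(600,600)))
E
```

```text
[0.44749733 0.01328401 0.08909351] [-1.79888171e+02  6.55572729e-03 -7.87824399e+01] 0.009194632584955582 [2.59091015 0.38580989 1.32413714]
[3.0, 0.5, 11.0, -0.4, 2, 0, 0], [4.5, 1.0, 11.0, -0.4, 2, 0, 0], [5.0, 1.0, 10.5, -0.4, 2, 0, 0], [5.5, 1.0, 10.0, -0.4, 2, 0, 0], [7.0, 1.5, 9.0, -0.4, 2, 0, 0], [7.5, 1.5, 9.0, -0.4, 2, 0, 0], [8.0, 1.5, 8.0, -0.4, 2, 0, 0], [9.0, 2.0, 7.0, -0.4, 2, 0, 0], [9.0, 1.5, 6.5, -0.4, 2, 0, 0], [10.0, 2.0, 5.5, -0.4, 2, 0, 0], [10.5, 2.0, 4.5, -0.4, 2, 0, 0], [10.5, 2.0, 3.5, -0.4, 2, 0, 0], [11.0, 2.5, 2.5, -0.4, 2, 0, 0], [11.0, 2.0, 2.0, -0.4, 2, 0, 0], [11.5, 2.5, 0.5, -0.4, 2, 0, 0], [11.0, 2.0, -0.5, -0.4, 2, 0, 0], [11.0, 2.0, -1.5, -0.4, 2, 0, 0], [11.0, 2.5, -2.5, -0.4, 2, 0, 0], [10.5, 2.0, -3.0, -0.4, 2, 0, 0], [10.5, 2.0, -4.5, -0.4, 2, 0, 0],
```

View pics/c7.png

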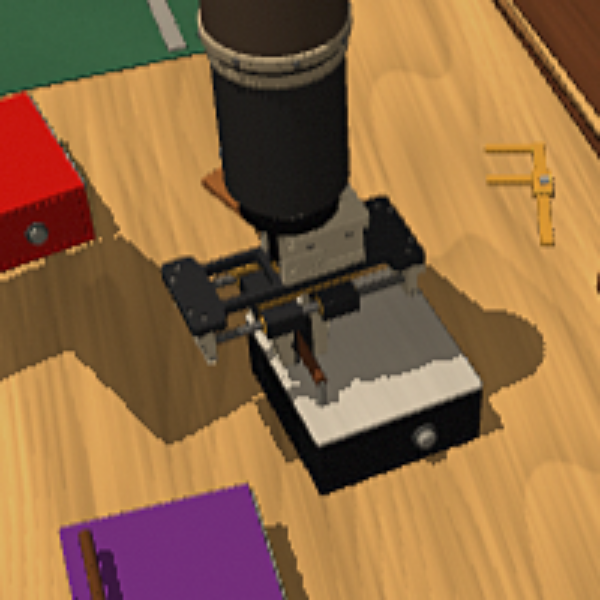

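>>> move_arm([
  [3,0.5,11,-0.4,2,0,0],
  [4.5,1,11,-0.4,2,0,0],
  [5,1,10.5,-0.4,2,0,0],
  [5.5,1,10,-0.4,2,0,0],
  [7,1.5,9,-0.4,2,0,0],
  [7.5,1.5,9,-0.4,2,0,0],
])

```text
time_s: 11.95
tcp_pos: [0.4771, 0.0192, 0.1479]
eef_rot: [167.4, 0.0, -78.9]
contact_force: [-0.1, -0.7, -9.0]
gripper_width: 0.0091
```

>>> move_arm([
  [8,1.5,8,-0.4,2,0,0],
  [9,2,7,-0.4,2,0,0],
  [9,1.5,6.5,-0.4,2,0,0],
  [10,2,5.5,-0.4,2,0,0],
  [10.5,2,4.5,-0.4,2,0,0],
  [10.5,2,3.5,-0.4,2,0,0],
  [11,2.5,2.5,-0.4,2,0,0],
])

```text
time_s: 12.65
tcp_pos: [0.5436, 0.0323, 0.1888]
eef_rot: [152.9, -0.1, -78.8]
contact_force: [-9.6, 2.9, 17.8]
gripper_width: 0.009
```

>>> move_arm([
  [0,0,0,0,0,0,0],
  [0,0,0,0,0,0,0],
])

```text
time_s: 12.85
tcp_pos: [0.5455, 0.0322, 0.1887]
eef_rot: [153.2, -0.1, -78.7]
contact_force: [-5.2, 0.6, 17.1]
gripper_width: 0.0093
```

```bash
python3 - <<'E'
from h import *
s=get_state();print(s['tcp_pos'],s['eef_rot'],s['gripper_width'],s['contact_force'],s['moment'])
snap('side','side7');snap('scene','scene7');im=cv2.imread('pics/side7.png');i2=cv2.imread('pics/scene7.png');cv2.imwrite('pics/c8.png',np.hstack([cv2.resize(im[110:310,180:380],(400,400)),cv2.resize(i2[100:280,260:440],(400,400))]))
E
```

```text
[0.54546135 0.03220401 0.18872055] [ 1.53204567e+02 -1.20767084e-01 -7.87294291e+01] 0.009308340051563932 [-5.19169747  0.56644636 17.11604092] [-0.12958655  2.85826919 -0.21646637]
```

View pics/c8.png

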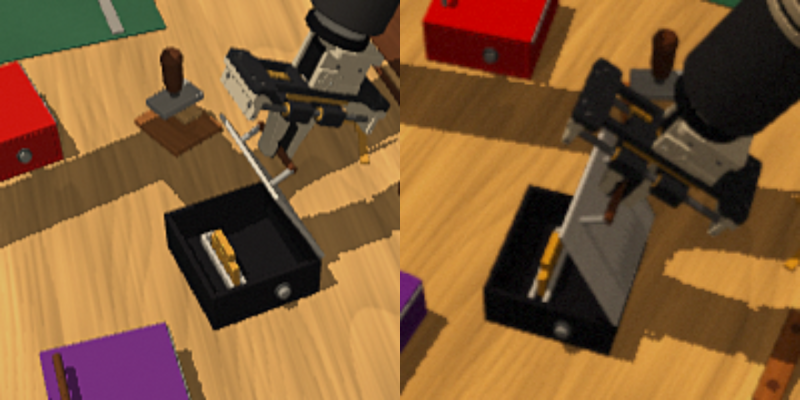

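>>> move_arm([
  [4,1,3,-0.4,2,0,0],
  [8,2,2,-0.4,2,0,0],
  [11,2,1.5,-0.4,2,0,0],
  [0,0,0,0,0,0,0],
])

```text
time_s: 13.35
tcp_pos: [0.5693, 0.037, 0.1921]
eef_rot: [146.9, -0.1, -78.8]
contact_force: [-0.4, -3.8, 0.7]
gripper_width: 0.009
```

>>> move_arm([
  [11,2,0,-0.4,2,0,0],
  [11,2,-1,-0.4,2,0,0],
  [11,2.5,-2,-0.4,2,0,0],
  [0,0,0,0,0,0,0],
  [0,0,0,0,0,0,0],
])

```text
time_s: 13.85
tcp_pos: [0.6027, 0.0438, 0.1886]
eef_rot: [141.1, -0.1, -78.8]
contact_force: [0.1, -6.5, -6.9]
gripper_width: 0.0092
```

>>> move_arm([
  [6,1.2,-2,-0.2,1,0,0],
  [6,1.2,-2,-0.2,1,0,0],
  [6,1.2,-3,-0.2,1,0,0],
  [0,0,0,0,0,0,0],
  [0,0,0,0,0,0,0],
])

```text
time_s: 14.35
tcp_pos: [0.6204, 0.0475, 0.1828]
eef_rot: [138.1, -0.1, -78.8]
contact_force: [-1.0, -5.0, -2.8]
gripper_width: 0.0094
```

>>> move_arm([
  [0,0,0,0,0,0,15],
  [0,0,0,0,0,0,15],
  [0,0,0,0,0,0,15],
  [3.3,0.6,3.7,0,0,0,15],
  [6.6,1.3,7.4,0,0,0,15],
  [13,2.6,15,0,0,0,15],
  [20,4,22,0,0,0,15],
  [20,4,30,0,0,0,15],
  [0,0,30,1.2,-6,0,20],
  [-10,-2,30,1.2,-6,0,30],
])

```text
time_s: 15.35
tcp_pos: [0.6762, 0.0596, 0.3145]
eef_rot: [150.1, -0.1, -78.8]
contact_force: [0.2, 0.5, 2.1]
gripper_width: 0.0211
```

```bash
python3 - <<'E'
from h import *
s=get_state();print(s['tcp_pos'],s['eef_rot'],s['gripper_width'],s['contact_force'],s['moment'])
snap('side','side8');snap('scene','scene8');im=cv2.imread('pics/side8.png');i2=cv2.imread('pics/scene8.png');cv2.imwrite('pics/c9.png',np.hstack([cv2.resize(im[160:300,230:370],(400,400)),cv2.resize(i2[130:270,280:420],(400,400))]))
E
```

```text
[0.67620418 0.05957019 0.31453643] [ 1.50074660e+02 -1.02313189e-01 -7.87813421e+01] 0.021067636696444524 [0.23336388 0.52455853 2.09702021] [ 0.30415533 -1.48609261 -0.01163219]
```

View pics/c9.png

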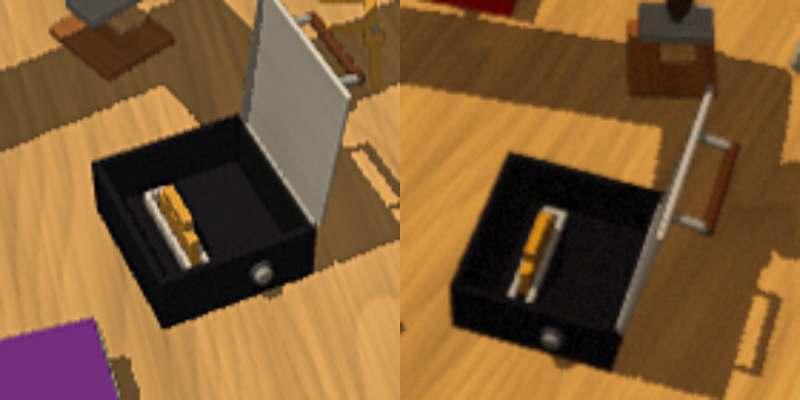

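>>> move_arm([
  [-20,0,0,1.45,-7.35,0,45],
  [-30,0,0,1.45,-7.35,0,45],
  [-35,0,0,1.45,-7.35,0,45],
  [-35,0,0,1.45,-7.35,0,45],
  [-35,0,-10,0,0,0,45],
  [-35,5,-20,0,0,0,45],
  [-7,5,-10,0,0,0,45],
  [0,0,0,0,0,0,45],
  [0,0,0,0,0,0,45],
])

```text
time_s: 16.35
tcp_pos: [0.4779, 0.069, 0.2822]
eef_rot: [-179.5, -0.1, -78.8]
contact_force: [0.9, 0.6, 0.9]
gripper_width: 0.0396
```

```bash
python3 - <<'E'
from h import *
s=get_state();print(s['tcp_pos'],s['eef_rot'],s['gripper_width'],s['contact_force'])
snap('wrist','w9');im=cv2.imread('pics/w9.png')
p=proj('w9',(.4792,.019,.06));print(p);u,v=map(int,p)
v0=max(v-80,0);c=im[v0:v0+160,u-100:u+100];print(u-100,v0)
h=cv2.cvtColor(c,cv2.COLOR_BGR2HSV);m=((h[...,0]>8)&(h[...,0]<35)&(h[...,1]>110)&(h[...,2]>90)).astype(np.uint8)
n,l,st,ce=cv2.connectedComponentsWithStats(m);print(st[1:][st[1:,4]>60],ce[1:][st[1:,4]>60])
cv2.imwrite('pics/c10.png',cv2.resize(c,(800,c.shape[0]*4)))
E
```

```text
[0.47792924 0.06901332 0.28217366] [-1.79528811e+02 -7.73338080e-02 -7.87700762e+01] 0.039603634291536224 [0.86383963 0.56638169 0.90532658]
[334.11824446 160.3564365 ]
234 80
[[   4    0  196  160 6847]
 [  95   48    9   68  606]] [[165.11099752  86.06937345]
 [ 99.02475248  81.5       ]]
```

View pics/c10.png

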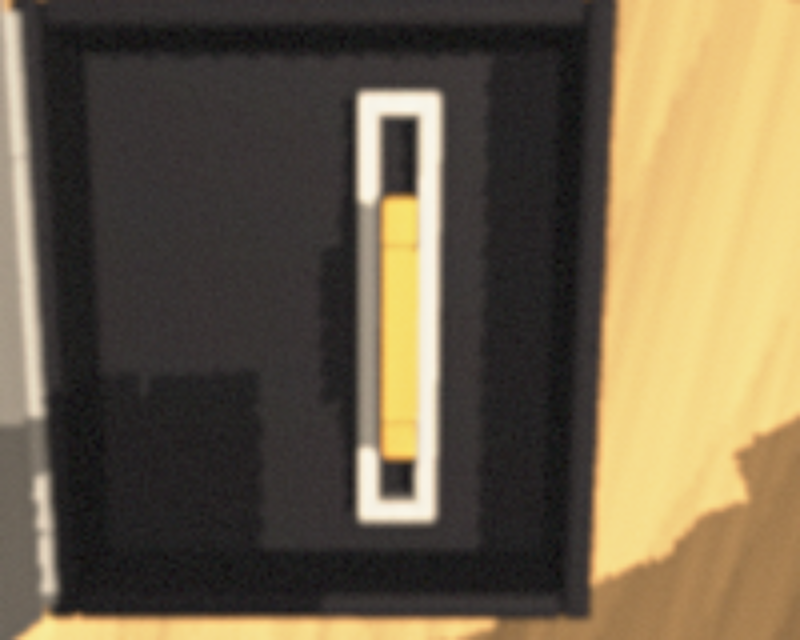

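```bash
python3 - <<'E'
from h import *
print(onz('w9',333.9,163.1,.06),onz('w9',333.9,141.25,.06),onz('w9',333.9,185,.06))
# flap: left wall hinge check
print(onz('w9',234+27/4,80+300/4,.065), onz('w9',234+10/4,80+20/4,.1))
E
```

```text
[0.47885284 0.02182376 0.06      ] [4.83347961e-01 1.30988483e-05 6.00000000e-02] [0.47419285 0.04443434 0.06      ]
[0.57547665 0.03226733 0.065     ] [ 0.57929544 -0.03101669  0.1       ]
```

>>> move_arm([
  [1,-24,-10,-0.09,0.44,0,40],
  [0,-23,-30,0,0,0,40],
  [0,0,-40,0,0,0,40],
  [0,0,-40,0,0,0,40],
  [0,0,-40,0,0,0,40],
  [0,0,-30,0,0,0,40],
  [0,0,-20,0,0,0,40],
  [0,0,-15,0,0,0,40],
  [0,0,0,0,0,0,40],
])

```text
time_s: 17.3
tcp_pos: [0.4778, 0.021, 0.054]
eef_rot: [179.7, -0.1, -78.9]
contact_force: [0.2, -0.1, -0.2]
gripper_width: 0.0353
```

>>> move_arm([
  [0.5,0.5,-10,0,0,0,40],
  [0,0,-10,0,0,0,40],
  [0,0,-3,0,0,0,40],
  [0,0,0,0,0,0,40],
  [0,0,0,0,0,0,0],
  [0,0,0,0,0,0,0],
  [0,0,0,0,0,0,0],
  [0,0,0,0,0,0,0],
  [0,0,0,0,0,0,0],
  [0,0,0,0,0,0,0],
], squeeze=35)

```text
time_s: 18.3
tcp_pos: [0.4786, 0.0222, 0.0335]
eef_rot: [180.0, -0.1, -78.8]
contact_force: [-0.4, 0.5, 3.7]
gripper_width: 0.0098
```

>>> move_arm([
  [0,0,5,0,0,0,0],
  [0,0,10,0,0,0,0],
  [0,0,15,0,0,0,0],
  [0,0,25,0,0,0,0],
  [0,0,30,0,0,0,0],
  [0,0,35,0,0,0,0],
  [0,0,30,0,0,0,0],
  [0,0,0,0,0,0,0],
])

```text
time_s: 19.1
tcp_pos: [0.4802, 0.0225, 0.1879]
eef_rot: [-179.7, -0.0, -78.8]
contact_force: [0.4, 0.0, -2.2]
gripper_width: 0.0098
```

```bash
python3 - <<'E'
from h import *
f='side0'
for f in('scene0','side0'):
    im=cv2.imread(f'pics/{f}.png');h=cv2.cvtColor(im,cv2.COLOR_BGR2HSV)
    p=proj(f,(.52,-.304,.012)).astype(int)
    c=im[p[1]-50:p[1]+50,p[0]-55:p[0]+55]
    hh=cv2.cvtColor(c,cv2.COLOR_BGR2HSV);g=c[...,2].astype(int)
    m=((c[...,2]<185)&(hh[...,2]>30)).astype(np.uint8)
    n,l,st,ce=cv2.connectedComponentsWithStats(m);k=1+np.argmax(st[1:,4])
    pts=np.argwhere(l==k)[:,::-1].astype(np.int32)
    (q,sz,a)=cv2.minAreaRect(pts);
    print(f,p,q,sz,onz(f,q[0]+p[0]-55,q[1]+p[1]-50,.012),[onz(f,x[0]+p[0]-55,x[1]+p[1]-50,.012).round(3)[:2] for x in cv2.boxPoints((q,sz,a))])
s=get_state();print(s['contact_force'],s['gripper_width'],s['tcp_pos'],s['eef_rot'])
E
```

```text
scene0 [272 331] (59.42307662963867, 46.615379333496094) (64.62257385253906, 73.7751235961914) [ 0.52352776 -0.29162706  0.012     ] [array([ 0.449, -0.37 ]), array([ 0.443, -0.196]), array([ 0.601, -0.211]), array([ 0.595, -0.377])]
side0 [341 346] (52.55000305175781, 46.64999771118164) (73.68106079101562, 64.51045989990234) [ 0.51647814 -0.29229601  0.012     ] [array([ 0.439, -0.206]), array([ 0.594, -0.185]), array([ 0.589, -0.373]), array([ 0.448, -0.386])]
[ 0.37751265  0.00301901 -2.23415907] 0.00978125025374241 [0.48024614 0.02254203 0.18793008] [-1.79654356e+02 -3.02596684e-02 -7.87874029e+01]
```

>>> move_arm([
  [4,-15,0,0,0,0,0],
  [4,-25,0,0,0,0,0],
  [4,-30,0,0,0,0,0],
  [4,-30,0,0,0,0,0],
  [4,-30,0,0,0,0,0],
  [4,-30,0,0,0,0,0],
  [4,-30,0,0,0,0,0],
  [4,-25,0,0,0,0,0],
  [4,-20,0,0,0,0,0],
  [4,-7,0,0,0,0,0],
  [0,0,0,0,0,0,0],
  [0,0,0,0,0,0,0],
])

```text
time_s: 20.3
tcp_pos: [0.5178, -0.2194, 0.1828]
eef_rot: [179.9, -0.0, -78.8]
contact_force: [0.5, -0.1, -3.3]
gripper_width: 0.0095
```

```bash
python3 - <<'E'
from h import *
s=get_state();print(s['tcp_pos'],s['eef_rot'],s['gripper_width'],s['contact_force'])
snap('wrist','w11');im=cv2.imread('pics/w11.png');print(proj('w11',(.52,-.304,.012)))
snap('scene','scene11');i2=cv2.imread('pics/scene11.png');snap('side','side11');i3=cv2.imread('pics/side11.png')
cv2.imwrite('pics/c11.png',np.vstack([np.hstack([cv2.resize(im,(400,300)),cv2.resize(i3[220:370,240:440],(400,300))]),cv2.resize(i3[100:325,100:400],(800,600))[:300]*0+np.hstack([cv2.resize(i3[100:280,180:420],(400,300)),cv2.resize(i2[90:270,260:500],(400,300))])]))
E
```

```text
[ 0.51783401 -0.21940991  0.18277726] [ 1.79888127e+02 -3.99441071e-02 -7.88379157e+01] 0.009530089113541331 [ 0.45672178 -0.08273345 -3.34702844]
[339.99155185 124.94385747]
```

View pics/c11.png

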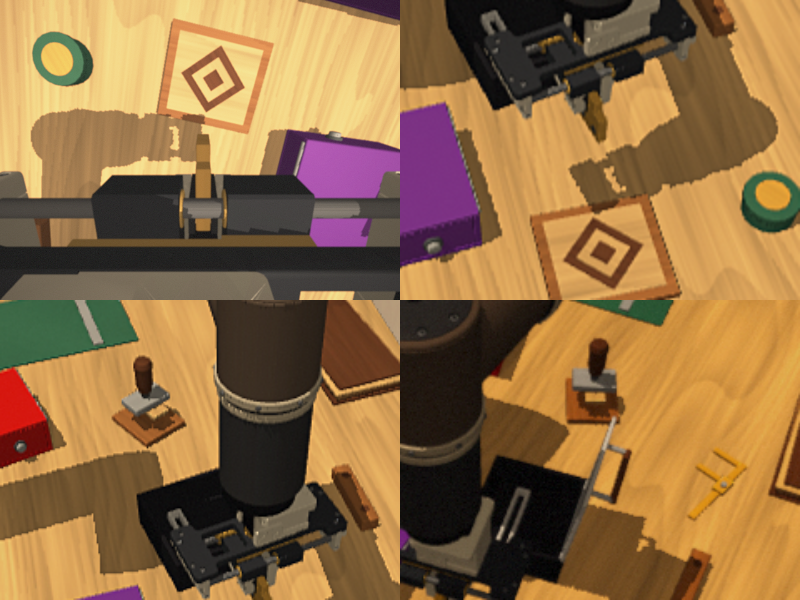

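>>> move_arm([
  [0,-10,0,0,0,0,0],
  [1,-20,-5,0,0,0,0],
  [1,-20,-10,0,0,0,0],
  [0,-20,-10,0,0,0,0],
  [0,-10,-10,0,0,0,0],
  [0,-5,-8,0,0,0,0],
  [0,0,-2,0,0,0,0],
  [0,0,0,0,0,0,0],
  [0,0,0,0,0,0,0],
  [0,0,0,0,0,0,0],
  [0,0,0,0,0,0,0],
])

```text
time_s: 21.55
tcp_pos: [0.5207, -0.3046, 0.1387]
eef_rot: [180.0, -0.1, -78.8]
contact_force: [-0.3, 0.5, -2.0]
gripper_width: 0.0101
```

```bash
python3 - <<'E'
from h import *
s=get_state();print(s['tcp_pos'],s['eef_rot'],s['gripper_width'],s['contact_force'],np.abs(s['qd']).max())
snap('scene','scene12');snap('side','side12')
o=[]
for f in('scene12','side12'):
    im=cv2.imread(f'pics/{f}.png')
    B=np.array(s['tcp_pos'])-[0,0,.0255];w=np.radians(11.2);Y=np.array([-np.sin(w),np.cos(w),0])
    pts=[B-.035*Y,B+.035*Y]; print(f,[proj(f,p).round(1) for p in pts])
    u,v=proj(f,B).astype(int);c=cv2.resize(im[v-50:v+50,u-50:u+50],(400,400),interpolation=cv2.INTER_CUBIC)
    for p in pts: cv2.circle(c,tuple(((proj(f,p)-[u-50,v-50])*4).astype(int)),3,(255,0,255),-1)
    o.append(c)
cv2.imwrite('pics/c12.png',np.hstack(o))
E
```

```text
[ 0.5207419  -0.30458719  0.13871952] [ 1.79993901e+02 -9.91227262e-02 -7.87862794e+01] 0.010087545074502744 [-0.30624503  0.47833306 -2.00343995] 0.18725445052888035
scene12 [array([261.7, 329.2]), array([274.6, 299.2])]
side12 [array([352.1, 336.2]), array([336.5, 310. ])]
```

View pics/c12.png

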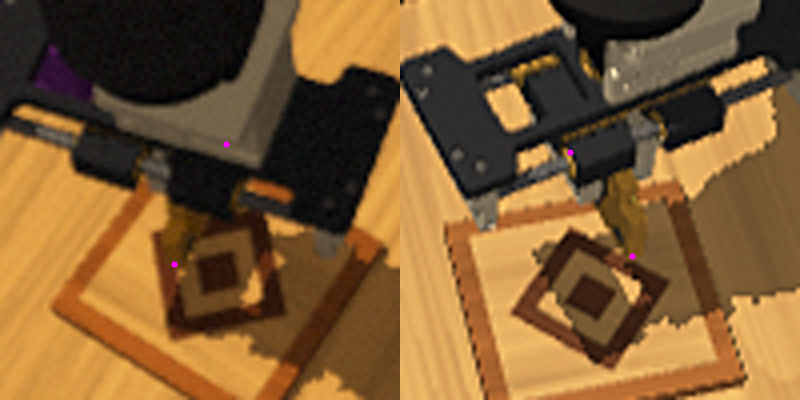

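```bash
python3 -c "
from h import *
print(close_job())"
```

```text
the job is handed in; nothing more can be done
None
```

The job is done and handed in at about 21.7 s, well under the 72 s limit.

- **Iron:** it was moved from the flap to the middle of the wooden rest. Later views show it standing level there.
- **Flap:** it was lifted by its bar to about 98°, worked out from the gripper position. It stayed open on its own after release, and was still open in the picture taken just before the last move.
- **Insert:** it was drawn straight up out of the slot and is held over the panel. At hand-in:
  - The gripper was within about 1 mm of my estimate of the panel centre.
  - The lower edge is about 101 mm above the panel.
  - The tool tilt is about 0.1°.
  - The opening is 10 mm, matching the insert's thickness, and the load is about 2 N, matching its weight.
  - The one lower corner that can be seen, in both cameras, lies where an upright insert would put it. The other lower end is hidden by the gripper.

**One disagreement:** while lifting the flap, the tool pressed on the bar with about 17 N because the planned arc was roughly 2 mm too tight. I corrected the path, and the readings after each later step stayed below about 10 N.

The pin tin, calipers and bench stop were not touched, and no readings suggested contact with them.

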